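# Seat the slotted sample carrier in the rotator spindle

## Task

Mount the slotted sample carrier on the rotator beside the spectrometer: take the large carrier with the two slots in its flange out of the rack, turn it so that the slots line up with the two dogs on the upright spindle, and lower its tapered shank into the spindle until the flange lies flat on the spindle face, slots over the dogs. Keep hold of it until it is fully home, then let go; leave the other two carriers in the rack.

Things in the scene. Friction and masses are not known exactly. Their poses are not given: they have to be found in the camera images.
- slotted_grip (a point): Carrier to mount: centre of its brass block head, 36 (x) x 24 (y) x 34 mm tall; grip across y. Neck below, 20 mm thick, 10 tall. Steel flange, 68 mm across, 8 thick, underside 35 mm below this point, with two rim slots at +x and -x, 20 mm wide, reaching to 21 mm from the axis. Under it a tapered steel shank 42 mm long, 35 mm across at the flange, 16 at the tip. z up. 0.25-0.42 kg, in the rack.
- spindle_seat (a point): Centre of the flat top face of the rotator's locked upright spindle, 100 mm above the table: steel nose 74 mm across on a low white box. Tapered bore 38 mm across at the face, 19 at 46 mm down. Two dogs on the face at +x and -x: 8 mm wide (y), 7 tall, 23 to 32 mm from the axis. z up. Home: the carrier's head centre 35 mm above this point, its x along this x within 10 degrees, either way round.
- plain_grip (a point): Carrier to leave alone: centre of its round brass knob, 30 mm across, 34 tall; flange 68 mm across, a full disc without slots, underside 35 mm below this point. All three carriers hang by their flanges in a dark rack, top 62 mm above the table, with three 42 mm holes in a row, 110 mm apart, any carrier in any hole. z up.
- small_grip (a point): Smaller carrier to leave alone: centre of its brass block head, 22 (x) x 18 (y) x 34 mm tall; flange 50 mm across without slots, underside 35 mm below this point. In the rack. z up.
Things that resemble listed ones, but are neither listed nor needed, are in the scene too. What is shaped like the part that bears slotted_grip but purple or turquoise is not meant.

How it is judged:
By the outcome, as a careful person would: the job done as asked, in the order asked, and still so for the second after the job is handed in, with the robot touching nothing.
It also fails if it takes over 40 s, if anything falls off the work surface, if the arm or the gripper's body presses on something with over 40 N, if the wrist force passes 120 N, or if a joint passes its speed limit or range.

## Robot

A 6-joint arm with a two-finger parallel gripper is mounted at the origin on the work surface. World frame = base frame: x ahead of the robot, y to its left, z up, the work surface at z = 0. Lengths are in m, angles in degrees, forces in N, time in s.
With the tool pointing down it reaches from about 0.275 to 0.825 m from the base axis. Payload 5.2 kg.
Tool frame: the origin (TCP) lies between the finger pads; the fingertips stand 8 mm ahead of it and the grasp point (between the pads) lies 11 mm behind it; z points along the fingers, y is the line along which they close (so a half turn about z gives the same grasp; the last joint's range is limited). The gripper opens to 93 mm and grips with 3 to 60 N. Pads are 15 mm wide; open, the fingers measure 128 mm over their backs; the gripper's body (75 mm by 188 mm) begins 65 mm behind the grasp point.
Start: joints at [-78.426, 14.817, 87.949, -0, 77.235, -11.62], TCP at [0.217, -0.506, 0.227] pointing down, gripper open.
Joint ranges: [-179.93, 179.93], [-52.35, 119.4], [10.71, 147.94], [-69.91, 249.91], [12.55, 155.21], [-178.61, 178.61]. Speed limits (degrees/s): [147.25, 147.25, 180, 180, 180, 180].

## Interface

Orientations are given as [roll, pitch, yaw] about the fixed x, y, z axes, in that order (R = Rz(yaw) Ry(pitch) Rx(roll)).
In Python, from plant import bot, eyes, order gives the robot as it stands.
- The arm moves only by the shell command python3 -m jog 'ROWS'. ROWS is JSON, a list of rows, each an object with "delta_rot": the turn, a rotation vector about the world's x, y, z in rad, a list of three; "xyz": the shift along the world's x, y, z in mm, a list of three; "jaw": the finger opening in mm, from 0 to 93. In form: [{"delta_rot": [wx, wy, wz], "xyz": [tx, ty, tz], "jaw": jaw}, ...]. A call has 1 to 12 rows; each row is the pose to reach, as a shift and turn from the pose commanded when the call began; what a row does not reach only later rows make up. A row lasts 1/10 s, in which the tool goes at most 50 mm and 8.59 degrees, less where a joint would pass 70% of its speed; a pose out of reach is approached as far as the arm can. A call with a gripper value outside its range is refused whole. The fingers move at their own pace and stop on an object; the grip force is fixed at half the most. Time passes only in rows, so rows that repeat a pose let the fingers close. It gives the time, the measured TCP pose, the force, the opening and the grip force at its end, in the units of the state.
- bot.get_state(): the state, without advancing time (a new reading comes with each control period).
- eyes.get_image(name): name is "scene" or "side" or "wrist"; returns a dict with "img" (480x640x3 uint8, blue, green, red), "z_map" (480x640 float32, m along the optical axis (not along the pixel's ray), 0 where there is no reading), "camera_matrix" (3x3 intrinsics, pixels), "D" ([k1, k2, p1, p2, k3] as OpenCV has them; the pictures are not rectified), "eye" and "orientation" of the camera in the world. Camera axes: x right, y down, z forward; pixel columns grow to the right and rows downward; lengths in m; the calibration is good to about 2 mm. A picture is of the moment at which its call begins.
- order.hand_in(): hands the job in; it is judged then, once.
The state is a dict: "clock": time; "qpos": joint angles; "joint_vel": joint speeds; "tau": joint torques, N m; "tcp_pos": TCP position; "eef_rot": TCP orientation; "force": force on the tool from outside, world axes, zero at the start; "wrist_torque": the same for the moment, N m; "gripper_width": finger opening in m; "gripper_force": force on a finger pad.
Only numpy, scipy, OpenCV 4.12 (cv2) and the standard library are available. Lean on these libraries where they do the work, as an engineer would, in place of code of your own. Each camera call takes 0.05 s, during which the arm holds its last target. There are 200 camera calls.

## Working session

There is one attempt and no reset: what is moved stays moved. The work goes in short steps, Python scripts to look and compute and a shell command to move; the robot and the scene stay as the last step left them, time stands still between calls to the robot, and variables do not carry over. Pictures are saved under pics/ and viewed, at most 10 in all, crops included, and the job is handed in when it is done.

```bash
mkdir -p pics; cat > h.py <<'E'
import numpy as np,cv2,pickle
from scipy.spatial.transform import Rotation as R
def snap(n,f):
    from plant import eyes
    d=eyes.get_image(n); cv2.imwrite(f'pics/{f}.png',d['img']); pickle.dump(d,open(f'{f}.pkl','wb')); return d
def load(f): return pickle.load(open(f'{f}.pkl','rb'))
def Rc(d):
    o=np.array(d['orientation'],float)
    return o if o.shape==(3,3) else R.from_euler('xyz',o,degrees=True).as_matrix()
def pt(d,u,v,z=None):
    "world point from depth, or on plane z"
    x,y=cv2.undistortPoints(np.array([[[u,v]]],float),np.array(d['camera_matrix']),np.array(d['D']))[0,0]
    r=Rc(d)@[x,y,1]; e=np.array(d['eye'])
    if z is None: return e+r*d['z_map'][int(v),int(u)]
    return e+r*(z-e[2])/r[2]
def cloud(d):
    v,u=np.nonzero(d['z_map']>0)
    p=cv2.undistortPoints(np.stack([u,v],1).astype(float)[:,None],np.array(d['camera_matrix']),np.array(d['D']))[:,0]
    z=d['z_map'][v,u]
    return np.c_[p*z[:,None],z]@Rc(d).T+np.array(d['eye']),u,v
E
python3 - <<'E'
from h import *
for n in('scene','side'):
    d=snap(n,n+'0'); print(n,d['eye'],d['orientation'])
from plant import bot; print(bot.get_state())
E
```

```text
scene [ 1.22392042 -0.10960832  0.97592438] [-139.12232402    0.91784994   76.97090667]
side [0.23281589 0.60383381 0.6627962 ] [-132.08604045   -1.24448575 -153.61083583]
{'clock': 0.1, 'qpos': array([-7.84248984e+01,  1.48575265e+01,  8.80041605e+01,  6.95232145e-04,
        7.72357280e+01, -1.16202375e+01]), 'joint_vel': array([-0.05264049, -0.11004194, -0.15506957,  0.05098403,  0.04080106,
        0.08102091]), 'tau': array([ 1.28828782e-03, -4.38216662e+01, -2.84641635e+01,  7.19112391e-02,
        3.63456574e-02, -5.96352288e-05]), 'tcp_pos': array([ 0.21654834, -0.50505322,  0.22588242]), 'eef_rot': array([-1.79904718e+02, -2.02856014e-02,  2.31951681e+01]), 'force': array([-0.53530896,  0.06653734,  0.86092347]), 'wrist_torque': array([-0.05448626,  0.00915407, -0.003661  ]), 'gripper_force': 0.0, 'gripper_width': 0.09273110907472865}
```

View pics/scene0.png

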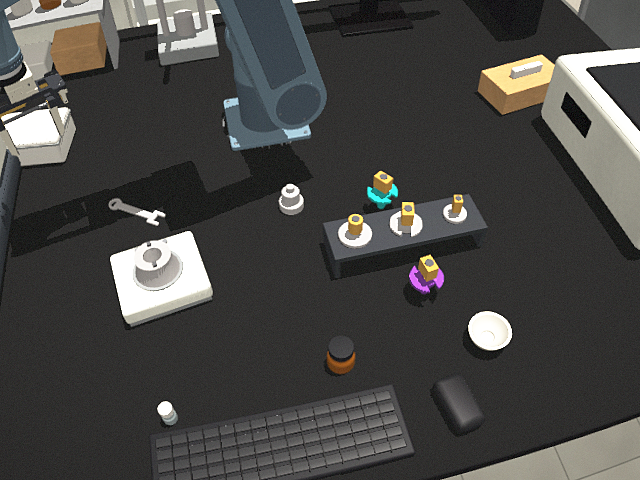

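View pics/side0.png

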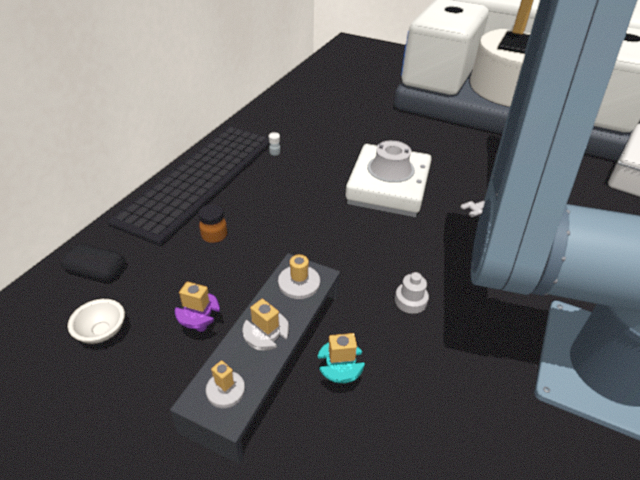

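The scene view shows the slotted carrier in the middle of the rack (407,213), the plain one at (355,225), the small one at (455,203), the spindle at (155,258), and decoys at (380,190) and (427,275). The side view shows the slotted carrier at (265,318) and the spindle at (394,155).

```bash
python3 - <<'E'
from h import *
from scipy.spatial import cKDTree
for n,c,s in(('scene0',(407,213),(155,258)),('side0',(265,315),(393,155))):
    d=load(n); P,u,v=cloud(d)
    print(n,'table',np.median(P[abs(P[:,2])<.02,2]))
    near=np.hypot(u-c[0],v-c[1])<30
    for zl,zh in((.122,.145),(.066,.078)):
        Q=P[near&(P[:,2]>zl)&(P[:,2]<zh)]
        if len(Q)>3:
            r=cv2.minAreaRect((Q[:,:2]*1000).astype(np.float32)); print('car',zl,len(Q),Q.mean(0).round(4),np.median(Q[:,2]),r)
    near=np.hypot(u-s[0],v-s[1])<45
    for zl,zh in((.095,.1035),(.1045,.112)):
        Q=P[near&(P[:,2]>zl)&(P[:,2]<zh)]
        if len(Q)>3: print('spin',zl,len(Q),Q.mean(0).round(4),np.median(Q[:,2]),cv2.minEnclosingCircle((Q[:,:2]*1000).astype(np.float32)))
a=load('scene0')['img'];b=load('side0')['img']
f=lambda i,u,v:cv2.resize(i[v-35:v+35,u-45:u+45],(400,300),interpolation=cv2.INTER_CUBIC)
cv2.imwrite('pics/c1.png',np.vstack([np.hstack([f(a,407,213),f(a,155,262)]),np.hstack([f(b,265,320),f(b,393,160)])]))
E
```

```text
scene0 table 0.0002766228966807893
car 0.066 462 [0.4955 0.2197 0.07  ] 0.07001154679405847 ((491.2065734863281, 234.57989501953125), (90.16486358642578, 120.47859191894531), 1.0366487503051758)
spin 0.095 697 [ 0.4803 -0.2919  0.0995] 0.09948242688126951 ((479.093505859375, -291.99066162109375), 39.21807098388672)
spin 0.1045 31 [ 0.4866 -0.2916  0.1069] 0.10672461445668269 ((482.54656982421875, -292.701904296875), 35.25999450683594)
side0 table -0.0009082049851705243
car 0.066 672 [0.4892 0.227  0.0688] 0.0688043192042353 ((486.5431823730469, 201.79751586914062), (101.98927307128906, 63.06320571899414), 74.0377197265625)
spin 0.095 422 [ 0.478  -0.2902  0.0984] 0.0983977849185168 ((479.02410888671875, -292.74163818359375), 38.73056411743164)
spin 0.1045 17 [ 0.4764 -0.2929  0.1057] 0.10582333568757185 ((477.7037353515625, -292.7482604980469), 30.103107452392578)
```

View pics/c1.png

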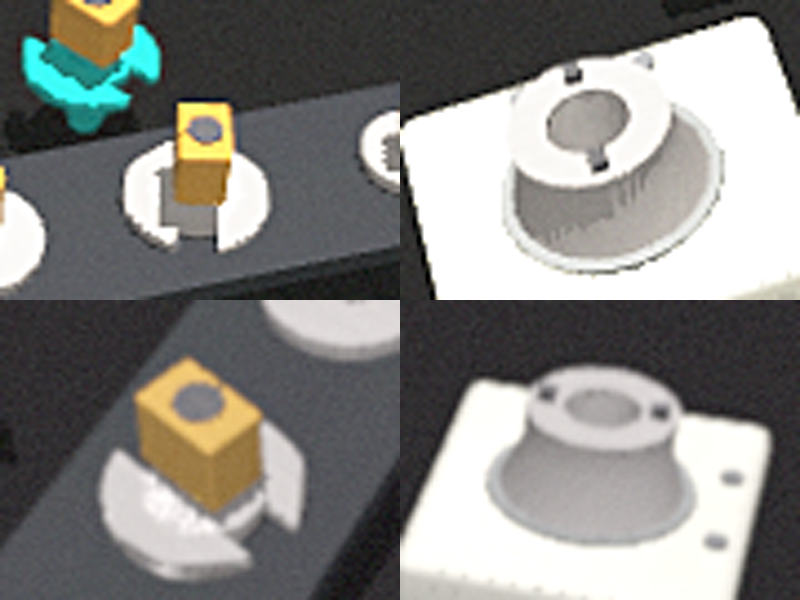

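The crop shows the carrier's head and flange slots clearly. The two dark dogs on the spindle are at (148.9,244.0) and (154.6,264.3) in the scene view, and at (381.1,146.9) and (406.5,151.1) in the side view.

```bash
python3 - <<'E'
from h import *
for n,c,dg in(('scene0',(407,208),[(148.9,244.),(154.6,264.3)]),('side0',(265,312),[(381.1,146.9),(406.5,151.1)])):
    d=load(n); P,u,v=cloud(d)
    near=np.hypot(u-c[0],v-c[1])<20
    hsv=cv2.cvtColor(d['img'],cv2.COLOR_BGR2HSV)[v,u]
    z=P[:,2]; q=near&(z>.1105)&(z<.119); Q=P[q]
    print(n,len(Q),Q.mean(0).round(4),cv2.minAreaRect((Q[:,:2]*1000).astype(np.float32)))
    a,b=[pt(d,*p,.105) for p in dg]; w=b-a
    print('dogs',a,b,(a+b)/2,np.hypot(*w[:2]),np.degrees(np.arctan2(w[1],w[0])))
    near=np.hypot(u-c[0],v-c[1])<60
    Q=P[near&(z>.066)&(z<.074)&(hsv[:,2]>150)&(hsv[:,1]<60)]
    Q=Q[np.hypot(Q[:,0]-.49,Q[:,1]-.22)<.045]
    print('flange',len(Q),Q.mean(0),cv2.minEnclosingCircle((Q[:,:2]*1000).astype(np.float32)))
E
```

```text
scene0 165 [0.4934 0.2213 0.1144] ((492.0814208984375, 221.66357421875), (22.643932342529297, 38.512474060058594), 71.25151062011719)
dogs [ 0.45398787 -0.29575021  0.105     ] [ 0.5074909  -0.28655756  0.105     ] [ 0.48073938 -0.29115388  0.105     ] 0.05428700769582258 9.749113213863096
flange 319 [0.4959237  0.22127771 0.07017959] ((492.13641357421875, 221.59341430664062), 36.07051086425781)
side0 328 [0.4909 0.2219 0.1129] ((491.5879211425781, 220.87472534179688), (24.511550903320312, 36.937110900878906), 74.16791534423828)
dogs [ 0.50327116 -0.28384769  0.105     ] [ 0.44980055 -0.29367934  0.105     ] [ 0.47653586 -0.28876351  0.105     ] 0.0543669606183711 -169.58138965611334
flange 675 [0.48918041 0.23014951 0.06873868] ((491.4205017089844, 220.07247924804688), 34.72453689575195)
```

```bash
python3 -m jog '[{"delta_rot":[0,0,-0.03],"xyz":[8,21,10],"jaw":93},{"delta_rot":[0,0,-0.07],"xyz":[22,58,25],"jaw":93},{"delta_rot":[0,0,-0.11],"xyz":[38,100,25],"jaw":93},{"delta_rot":[0,0,-0.15],"xyz":[54,142,25],"jaw":93},{"delta_rot":[0,0,-0.19],"xyz":[70,184,25],"jaw":93},{"delta_rot":[0,0,-0.23],"xyz":[86,226,25],"jaw":93},{"delta_rot":[0,0,-0.27],"xyz":[102,268,25],"jaw":93},{"delta_rot":[0,0,-0.31],"xyz":[118,310,25],"jaw":93},{"delta_rot":[0,0,-0.33],"xyz":[130,342,25],"jaw":93},{"delta_rot":[0,0,-0.35],"xyz":[137,362,25],"jaw":93},{"delta_rot":[0,0,-0.35],"xyz":[137,362,25],"jaw":93}]'
```

```text
clock: 1.2
tcp_pos: [0.3538, -0.1411, 0.2515]
eef_rot: [-179.9, -0.0, 3.3]
force: [-0.4, -0.7, 0.1]
gripper_width: 0.093
gripper_force: 0.0
```

```bash
python3 -m jog '[{"delta_rot":[0,0,-0.03],"xyz":[8,21,0],"jaw":70},{"delta_rot":[0,0,-0.07],"xyz":[22,58,0],"jaw":70},{"delta_rot":[0,0,-0.11],"xyz":[38,100,0],"jaw":70},{"delta_rot":[0,0,-0.15],"xyz":[54,142,0],"jaw":70},{"delta_rot":[0,0,-0.19],"xyz":[70,184,0],"jaw":70},{"delta_rot":[0,0,-0.23],"xyz":[86,226,0],"jaw":70},{"delta_rot":[0,0,-0.27],"xyz":[102,268,0],"jaw":70},{"delta_rot":[0,0,-0.31],"xyz":[118,312,0],"jaw":70},{"delta_rot":[0,0,-0.34],"xyz":[130,345,0],"jaw":70},{"delta_rot":[0,0,-0.352],"xyz":[138,365,0],"jaw":70},{"delta_rot":[0,0,-0.352],"xyz":[138,365,0],"jaw":70},{"delta_rot":[0,0,-0.352],"xyz":[138,365,0],"jaw":70}]'
python3 - <<'E'
from h import *
d=snap('wrist','w1'); print(d['eye'],d['orientation'])
P,u,v=cloud(d); z=P[:,2]
Q=P[(z>.1105)&(z<.119)&(np.hypot(P[:,0]-.492,P[:,1]-.221)<.035)]
print(len(Q),Q.mean(0),cv2.minAreaRect((Q[:,:2]*1000).astype(np.float32)))
E
```

```text
clock: 2.4
tcp_pos: [0.4917, 0.2205, 0.2509]
eef_rot: [179.9, 0.1, -17.0]
force: [0.5, -0.8, -0.9]
gripper_width: 0.0696
gripper_force: 0.0
[0.55831764 0.20091208 0.40955645] [ 1.65424589e+02 -7.73523107e-02 -1.06972379e+02]
1444 [0.49202637 0.22024242 0.11473832] ((491.4375, 220.5506134033203), (23.838237762451172, 35.77641677856445), 73.53272247314453)
```

View pics/w1.png

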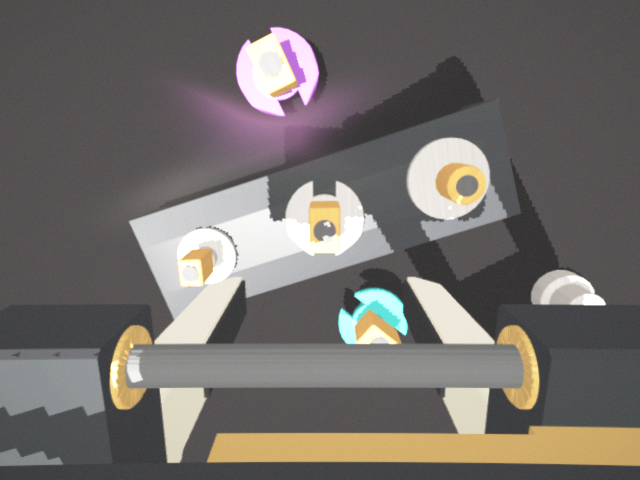

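The wrist view shows the slotted head at (324,222) between its neighbours, square to the fingers. It measures (0.4915, 0.2205) with x at -16.5°. I'll descend and grip.

```bash
python3 -m jog '[{"delta_rot":[0,0,0.005],"xyz":[0,0,-15],"jaw":60},{"delta_rot":[0,0,0.008],"xyz":[0,0,-45],"jaw":60},{"delta_rot":[0,0,0.008],"xyz":[0,0,-80],"jaw":60},{"delta_rot":[0,0,0.008],"xyz":[0,0,-115],"jaw":60},{"delta_rot":[0,0,0.008],"xyz":[0,0,-140],"jaw":60},{"delta_rot":[0,0,0.008],"xyz":[0,0,-155],"jaw":60},{"delta_rot":[0,0,0.008],"xyz":[0,0,-163],"jaw":60},{"delta_rot":[0,0,0.008],"xyz":[0,0,-164],"jaw":60},{"delta_rot":[0,0,0.008],"xyz":[0,0,-164],"jaw":60}]'
python3 -m jog '[{"delta_rot":[0,0,0],"xyz":[0,0,0],"jaw":40},{"delta_rot":[0,0,0],"xyz":[0,0,0],"jaw":28},{"delta_rot":[0,0,0],"xyz":[0,0,0],"jaw":15},{"delta_rot":[0,0,0],"xyz":[0,0,0],"jaw":15},{"delta_rot":[0,0,0],"xyz":[0,0,0],"jaw":15},{"delta_rot":[0,0,0],"xyz":[0,0,0],"jaw":15},{"delta_rot":[0,0,0],"xyz":[0,0,0],"jaw":15},{"delta_rot":[0,0,0],"xyz":[0,0,0],"jaw":15}]'
```

```text
clock: 3.35
tcp_pos: [0.4922, 0.2209, 0.0884]
eef_rot: [-180.0, -0.1, -16.6]
force: [0.3, -0.4, -1.0]
gripper_width: 0.0606
gripper_force: 0.0
clock: 4.15
tcp_pos: [0.4916, 0.2214, 0.0878]
eef_rot: [180.0, -0.0, -16.6]
force: [-0.9, -1.2, 2.8]
gripper_width: 0.024
gripper_force: 30.0
```

```bash
python3 -m jog '[{"delta_rot":[0,0,0],"xyz":[0,0,5],"jaw":15},{"delta_rot":[0,0,0],"xyz":[0,0,15],"jaw":15},{"delta_rot":[0,0,0],"xyz":[0,0,35],"jaw":15},{"delta_rot":[0,0,0],"xyz":[0,0,60],"jaw":15},{"delta_rot":[0,0,0],"xyz":[0,0,90],"jaw":15},{"delta_rot":[0,0,0],"xyz":[0,0,120],"jaw":15},{"delta_rot":[0,0,0],"xyz":[0,0,140],"jaw":15},{"delta_rot":[0,0,0],"xyz":[0,0,150],"jaw":15},{"delta_rot":[0,0,0],"xyz":[0,0,150],"jaw":15},{"delta_rot":[0,0,0],"xyz":[0,0,150],"jaw":15}]'
python3 -m jog '[{"delta_rot":[0,0,0.02],"xyz":[-2,-15,0],"jaw":15},{"delta_rot":[0,0,0.06],"xyz":[-6,-45,0],"jaw":15},{"delta_rot":[0,0,0.1],"xyz":[-11,-80,0],"jaw":15},{"delta_rot":[0,0,0.15],"xyz":[-17,-120,0],"jaw":15},{"delta_rot":[0,0,0.19],"xyz":[-23,-160,0],"jaw":15},{"delta_rot":[0,0,0.24],"xyz":[-29,-200,0],"jaw":15},{"delta_rot":[0,0,0.29],"xyz":[-35,-240,0],"jaw":15},{"delta_rot":[0,0,0.34],"xyz":[-41,-280,0],"jaw":15},{"delta_rot":[0,0,0.38],"xyz":[-47,-320,0],"jaw":15},{"delta_rot":[0,0,0.42],"xyz":[-54,-355,0],"jaw":15},{"delta_rot":[0,0,0.45],"xyz":[-60,-380,0],"jaw":15},{"delta_rot":[0,0,0.464],"xyz":[-64,-395,0],"jaw":15}]'
python3 -m jog '[{"delta_rot":[0,0,0],"xyz":[-6,-20,0],"jaw":15},{"delta_rot":[0,0,0],"xyz":[-15,-55,0],"jaw":15},{"delta_rot":[0,0,0],"xyz":[-22,-85,0],"jaw":15},{"delta_rot":[0,0,0],"xyz":[-28,-105,0],"jaw":15},{"delta_rot":[0,0,0],"xyz":[-28,-112,0],"jaw":15},{"delta_rot":[0,0,0],"xyz":[-28,-112,0],"jaw":15},{"delta_rot":[0,0,0],"xyz":[-28,-112,0],"jaw":15}]'
python3 - <<'E'
from h import *
from plant import bot
s=bot.get_state(); print(s['tcp_pos'],s['eef_rot'],s['force'])
d=snap('wrist','w2'); print(d['eye'],d['orientation'])
P,u,v=cloud(d); z=P[:,2]; n=np.hypot(P[:,0]-.479,P[:,1]+.291)<.045
for a,b in((.095,.1035),(.1045,.112)):
    Q=P[n&(z>a)&(z<b)]
    if len(Q)>5: print(len(Q),Q.mean(0),cv2.minEnclosingCircle((Q[:,:2]*1000).astype(np.float32)),cv2.minAreaRect((Q[:,:2]*1000).astype(np.float32)))
E
```

```text
clock: 5.15
tcp_pos: [0.491, 0.2214, 0.2367]
eef_rot: [180.0, 0.1, -16.6]
force: [-0.1, -0.0, -3.8]
gripper_width: 0.0239
gripper_force: 30.0
clock: 6.35
tcp_pos: [0.4263, -0.1752, 0.2359]
eef_rot: [-179.9, 0.1, 9.9]
force: [-0.3, -0.7, -3.2]
gripper_width: 0.024
gripper_force: 30.0
clock: 7.05
tcp_pos: [0.3995, -0.2844, 0.2368]
eef_rot: [-179.9, 0.0, 10.0]
force: [-0.5, -0.7, -3.8]
gripper_width: 0.0237
gripper_force: 30.0
[ 0.39951872 -0.28443379  0.23679272] [-1.79874795e+02  3.71240353e-02  1.00238312e+01] [-0.47092983 -0.72990791 -3.79796894]
[ 0.46803272 -0.27215079  0.39545599] [ 1.65443629e+02  1.12325133e-01 -7.99712752e+01]
6586 [ 0.4788529  -0.29372443  0.10051231] ((477.4784851074219, -293.7649841308594), 37.28854751586914) ((477.65966796875, -294.0561218261719), (73.63803100585938, 73.63345336914062), 41.7344970703125)
314 [ 0.47910895 -0.29382621  0.10751218] ((477.705078125, -294.47332763671875), 31.724517822265625) ((477.6108703613281, -294.0593566894531), (63.1751823425293, 8.09035587310791), 10.234077453613281)
```

View pics/w2.png

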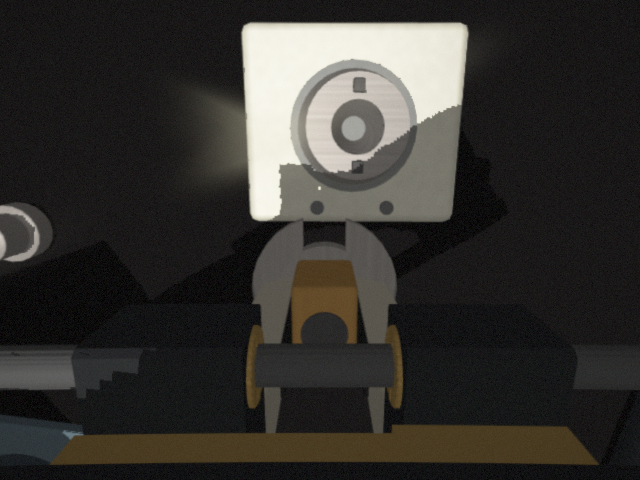

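The wrist view shows the spindle bore at (357,127) with dogs at (359,85) and (358,166). It measures (0.4777, -0.294) at 10.2°. The carrier is held straight at (325,275). I'll check the held carrier's offset in all three cameras.

```bash
python3 - <<'E'
from h import *
from plant import bot
from scipy.optimize import least_squares
t=bot.get_state()['tcp_pos']; print(t)
def fit(Q,r):
    # centre of circle radius r from hull extreme points
    h=cv2.convexHull((Q[:,:2]*1000).astype(np.float32))[:,0]
    s=least_squares(lambda c:np.hypot(h[:,0]-c[0],h[:,1]-c[1])-r,h.mean(0),loss='soft_l1'); return s.x.round(2),np.abs(s.fun).mean().round(2)
for n in('w2','scene','side'):
    d=load(n) if n=='w2' else snap(n,n+'1'); P,u,v=cloud(d); z=P[:,2]
    n1=np.hypot(P[:,0]-t[0],P[:,1]-t[1])<.045; n2=np.hypot(P[:,0]-.479,P[:,1]+.292)<.043
    hs=cv2.cvtColor(d['img'],cv2.COLOR_BGR2HSV)[v,u]
    Q=P[n1&(z>.216)&(z<.2245)&(hs[:,1]<70)]; S=P[n2&(z>.096)&(z<.104)]
    U=P[n1&(z>.1)&(z<.206)]
    B=P[n1&(z>.254)&(z<.272)]
    print(n,'flange',len(Q),Q.size and (fit(Q,34),np.median(Q[:,2])),'spin',len(S),S.size and fit(S,37))
E
```

```text
[ 0.39965601 -0.28427559  0.23705956]
w2 flange 4868 ((array([ 399.46, -283.91]), np.float64(0.05)), np.float64(0.21959498050887125)) spin 6524 (array([ 477.67, -293.86]), np.float64(0.15))
scene flange 362 ((array([ 401.53, -282.1 ]), np.float64(0.77)), np.float64(0.21866904727154723)) spin 689 (array([ 478.97, -292.2 ]), np.float64(0.62))
side flange 347 ((array([ 401.87, -283.34]), np.float64(0.55)), np.float64(0.21916430880436966)) spin 398 (array([ 478.36, -292.78]), np.float64(0.83))
```

```bash
python3 -m jog '[{"delta_rot":[0,0,0],"xyz":[10,-1,0],"jaw":15},{"delta_rot":[0,0,0.003],"xyz":[30,-4,0],"jaw":15},{"delta_rot":[0,0,0.003],"xyz":[52,-7,0],"jaw":15},{"delta_rot":[0,0,0.003],"xyz":[70,-9,0],"jaw":15},{"delta_rot":[0,0,0.003],"xyz":[78,-10,0],"jaw":15},{"delta_rot":[0,0,0.003],"xyz":[78,-10,0],"jaw":15},{"delta_rot":[0,0,0.003],"xyz":[78,-10,-10],"jaw":15},{"delta_rot":[0,0,0.003],"xyz":[78,-10,-25],"jaw":15},{"delta_rot":[0,0,0.003],"xyz":[78,-10,-45],"jaw":15},{"delta_rot":[0,0,0.003],"xyz":[78,-10,-60],"jaw":15},{"delta_rot":[0,0,0.003],"xyz":[78,-10,-70],"jaw":15},{"delta_rot":[0,0,0.003],"xyz":[78,-10,-70],"jaw":15}]'
python3 - <<'E'
from h import *
from plant import bot
s=bot.get_state(); print(s['tcp_pos'],s['force'],s['wrist_torque'])
for n in('scene','side'):
    d=snap(n,n+'2')
a=load('scene2')['img'];b=load('side2')['img']
f=lambda i,u,v:cv2.resize(i[v-60:v+60,u-40:u+40],(400,600),interpolation=cv2.INTER_CUBIC)
cv2.imwrite('pics/c2.png',np.hstack([f(a,155,240),f(b,393,140)]))
E
```

```text
clock: 8.4
tcp_pos: [0.4762, -0.2947, 0.1659]
eef_rot: [-179.8, 0.1, 10.2]
force: [-0.5, -1.1, -3.7]
gripper_width: 0.0241
gripper_force: 30.0
[ 0.47619407 -0.29473519  0.16590318] [-0.45027054 -1.07626585 -3.71210554] [ 0.03476993  0.03691099 -0.02576342]
```

View pics/c2.png

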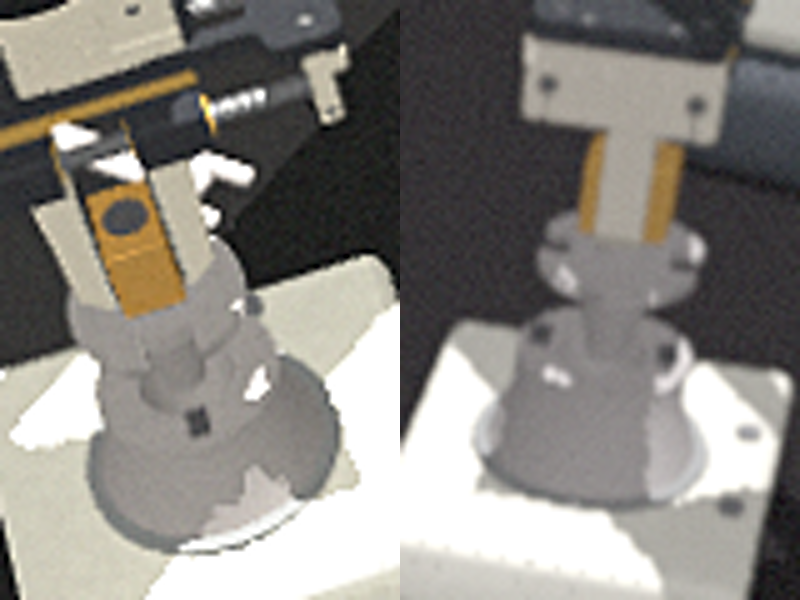

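The carrier hangs just above the bore. The slots face the dogs at (198,422) in the scene half and at (543,333) and (667,352) in the side half. I'll check the centring numerically.

```bash
cat > rel.py <<'E'
from h import *
from plant import bot
from scipy.optimize import least_squares
def fit(Q,r):
    h=cv2.convexHull((Q[:,:2]*1000).astype(np.float32))[:,0]
    s=least_squares(lambda c:np.hypot(h[:,0]-c[0],h[:,1]-c[1])-r,h.mean(0),loss='soft_l1'); return s.x.round(2),np.abs(s.fun).mean().round(2)
for n in('wrist','scene','side'):
    d=snap(n,n+'3'); s=bot.get_state(); t=s['tcp_pos']; print(n,t,s['eef_rot'].round(2))
    P,u,v=cloud(d); z=P[:,2]
    n2=np.hypot(P[:,0]-.478,P[:,1]+.293)<.043
    hs=cv2.cvtColor(d['img'],cv2.COLOR_BGR2HSV)[v,u]
    Q=P[n2&(z>t[2]-.021)&(z<t[2]-.0125)&(hs[:,1]<70)]; S=P[n2&(z>.096)&(z<.104)]
    for X,r in((Q,34),(S,37)):
        if len(X)>20: print('  ',len(X),fit(X,r),np.median(X[:,2]).round(4))
E
python3 rel.py
```

```text
wrist [ 0.47782754 -0.29593181  0.16840181] [ 1.7994e+02 -5.0000e-02  1.0180e+01]
   4830 (array([ 477.37, -295.19]), np.float64(0.07)) 0.1507
   2645 (array([ 477.67, -293.9 ]), np.float64(0.09)) 0.1006
scene [ 0.47798111 -0.29600794  0.16860339] [ 1.7992e+02 -6.0000e-02  1.0180e+01]
   355 (array([ 479.16, -293.78]), np.float64(0.57)) 0.1502
   466 (array([ 479.68, -291.9 ]), np.float64(0.49)) 0.0996
side [ 0.4780242  -0.29602033  0.16866669] [ 1.7991e+02 -6.0000e-02  1.0180e+01]
   267 (array([ 478.95, -293.98]), np.float64(0.71)) 0.1494
   357 (array([ 478.64, -292.96]), np.float64(0.54)) 0.0986
```

```bash
python3 -m jog '[{"delta_rot":[0,0,0],"xyz":[0.3,1.4,0],"jaw":15},{"delta_rot":[0,0,0],"xyz":[0.3,1.4,-3],"jaw":15},{"delta_rot":[0,0,0],"xyz":[0.3,1.4,-7],"jaw":15},{"delta_rot":[0,0,0],"xyz":[0.3,1.4,-11],"jaw":15},{"delta_rot":[0,0,0],"xyz":[0.3,1.4,-15],"jaw":15},{"delta_rot":[0,0,0],"xyz":[0.3,1.4,-19],"jaw":15},{"delta_rot":[0,0,0],"xyz":[0.3,1.4,-23],"jaw":15},{"delta_rot":[0,0,0],"xyz":[0.3,1.4,-26],"jaw":15},{"delta_rot":[0,0,0],"xyz":[0.3,1.4,-28],"jaw":15},{"delta_rot":[0,0,0],"xyz":[0.3,1.4,-28],"jaw":15},{"delta_rot":[0,0,0],"xyz":[0.3,1.4,-28],"jaw":15},{"delta_rot":[0,0,0],"xyz":[0.3,1.4,-28],"jaw":15}]'; python3 rel.py
```

```text
clock: 9.85
tcp_pos: [0.4781, -0.2943, 0.1399]
eef_rot: [180.0, -0.0, 10.2]
force: [-0.3, -0.5, -3.5]
gripper_width: 0.0238
gripper_force: 30.0
wrist [ 0.47804261 -0.2942642   0.13988108] [ 1.7998e+02 -2.0000e-02  1.0190e+01]
   4867 (array([ 478.  , -293.73]), np.float64(0.07)) 0.1227
   2427 (array([ 477.67, -293.88]), np.float64(0.1)) 0.1006
scene [ 0.47803068 -0.29424116  0.13984466] [ 1.7998e+02 -1.0000e-02  1.0190e+01]
   357 (array([ 479.55, -291.35]), np.float64(0.6)) 0.1214
   306 (array([ 479.42, -291.71]), np.float64(0.51)) 0.0998
side [ 0.47801716 -0.29423193  0.1398418 ] [ 1.7998e+02 -1.0000e-02  1.0190e+01]
   263 (array([ 479.03, -292.29]), np.float64(0.73)) 0.1208
   267 (array([ 478.64, -292.2 ]), np.float64(0.4)) 0.0986
```

```bash
python3 -m jog '[{"delta_rot":[0,0,0],"xyz":[-0.3,-0.1,-2],"jaw":15},{"delta_rot":[0,0,0],"xyz":[-0.3,-0.1,-4],"jaw":15},{"delta_rot":[0,0,0],"xyz":[-0.3,-0.1,-6],"jaw":15},{"delta_rot":[0,0,0],"xyz":[-0.3,-0.1,-8],"jaw":15},{"delta_rot":[0,0,0],"xyz":[-0.3,-0.1,-10],"jaw":15},{"delta_rot":[0,0,0],"xyz":[-0.3,-0.1,-11.5],"jaw":15},{"delta_rot":[0,0,0],"xyz":[-0.3,-0.1,-12.5],"jaw":15},{"delta_rot":[0,0,0],"xyz":[-0.3,-0.1,-13],"jaw":15},{"delta_rot":[0,0,0],"xyz":[-0.3,-0.1,-13.5],"jaw":15},{"delta_rot":[0,0,0],"xyz":[-0.3,-0.1,-13.5],"jaw":15},{"delta_rot":[0,0,0],"xyz":[-0.3,-0.1,-13.5],"jaw":15}]'
```

```text
clock: 11.1
tcp_pos: [0.4777, -0.2943, 0.1262]
eef_rot: [180.0, -0.0, 10.2]
force: [-0.7, -0.0, -3.9]
gripper_width: 0.024
gripper_force: 30.0
```

No contact yet (about 0.5 mm left), so I'll feel for the face in small steps.

```bash
python3 -m jog '[{"delta_rot":[0,0,0],"xyz":[0,0,-0.3],"jaw":15},{"delta_rot":[0,0,0],"xyz":[0,0,-0.6],"jaw":15},{"delta_rot":[0,0,0],"xyz":[0,0,-0.9],"jaw":15},{"delta_rot":[0,0,0],"xyz":[0,0,-0.9],"jaw":15},{"delta_rot":[0,0,0],"xyz":[0,0,-0.9],"jaw":15}]'; python3 rel.py
```

```text
clock: 11.6
tcp_pos: [0.4777, -0.2943, 0.1258]
eef_rot: [180.0, -0.0, 10.2]
force: [-1.2, 1.6, 3.5]
gripper_width: 0.0233
gripper_force: 30.0
wrist [ 0.4776942  -0.29429325  0.12580915] [ 1.7998e+02 -2.0000e-02  1.0190e+01]
   5211 (array([ 477.61, -293.81]), np.float64(0.06)) 0.1086
   2625 (array([ 477.7 , -293.89]), np.float64(0.06)) 0.1006
scene [ 0.47770831 -0.29429461  0.12579087] [ 1.7998e+02 -2.0000e-02  1.0190e+01]
   356 (array([ 479.86, -291.82]), np.float64(0.36)) 0.1077
   218 (array([ 479.86, -291.99]), np.float64(0.6)) 0.1001
side [ 0.4776731  -0.29428469  0.12581874] [ 1.7998e+02 -2.0000e-02  1.0190e+01]
   277 (array([ 478.25, -292.43]), np.float64(0.67)) 0.1066
   189 (array([ 478.55, -291.9 ]), np.float64(0.94)) 0.0993
```

Flange top is 8.0 mm above the face, with contact force showing. I'll press slightly, then let go and retreat.

```bash
python3 -m jog '[{"delta_rot":[0,0,0],"xyz":[0,0,-0.4],"jaw":15},{"delta_rot":[0,0,0],"xyz":[0,0,-0.4],"jaw":15},{"delta_rot":[0,0,0],"xyz":[0,0,-0.4],"jaw":15}]'
python3 -m jog '[{"delta_rot":[0,0,0],"xyz":[0,0,0.3],"jaw":30},{"delta_rot":[0,0,0],"xyz":[0,0,0.3],"jaw":45},{"delta_rot":[0,0,0],"xyz":[0,0,0.3],"jaw":60},{"delta_rot":[0,0,0],"xyz":[0,0,0.3],"jaw":60},{"delta_rot":[0,0,0],"xyz":[0,0,10],"jaw":60},{"delta_rot":[0,0,0],"xyz":[0,0,30],"jaw":60},{"delta_rot":[0,0,0],"xyz":[0,0,60],"jaw":60},{"delta_rot":[0,0,0],"xyz":[0,0,95],"jaw":60},{"delta_rot":[0,0,0],"xyz":[0,0,120],"jaw":60},{"delta_rot":[0,0,0],"xyz":[0,0,130],"jaw":60},{"delta_rot":[0,0,0],"xyz":[0,0,130],"jaw":60},{"delta_rot":[0,0,0],"xyz":[0,0,130],"jaw":60}]'
python3 - <<'E'
from h import *
d=snap('wrist','w4'); snap('scene','s4')
P,u,v=cloud(d); z=P[:,2]; n=np.hypot(P[:,0]-.4777,P[:,1]+.294)<.045
for a,b in((.105,.112),(.145,.158)):
    Q=P[n&(z>a)&(z<b)]; print(len(Q),Q.mean(0),np.percentile(Q[:,2],[2,50,98]),cv2.minAreaRect((Q[:,:2]*1000).astype(np.float32)))
E
```

```text
clock: 12.05
tcp_pos: [0.4777, -0.2943, 0.1258]
eef_rot: [180.0, -0.0, 10.2]
force: [-3.4, 2.4, 7.7]
gripper_width: 0.0238
gripper_force: 30.0
clock: 13.25
tcp_pos: [0.4772, -0.2938, 0.2538]
eef_rot: [-179.9, 0.1, 10.2]
force: [-0.3, 0.9, -1.0]
gripper_width: 0.0599
gripper_force: 0.0
3361 [ 0.48167056 -0.29346342  0.10857395] [0.10691886 0.10858785 0.11004963] ((478.55706787109375, -293.80035400390625), (62.77012634277344, 67.25273895263672), 9.79621696472168)
1867 [ 0.47880643 -0.29388045  0.15262057] [0.14945562 0.15273395 0.15453584] ((477.84075927734375, -294.1428527832031), (36.008670806884766, 23.96047592163086), 9.989500045776367)
```

View pics/s4.png

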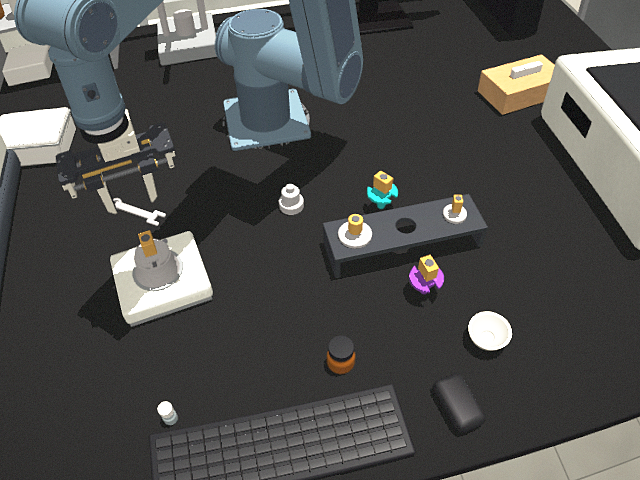

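View pics/w4.png

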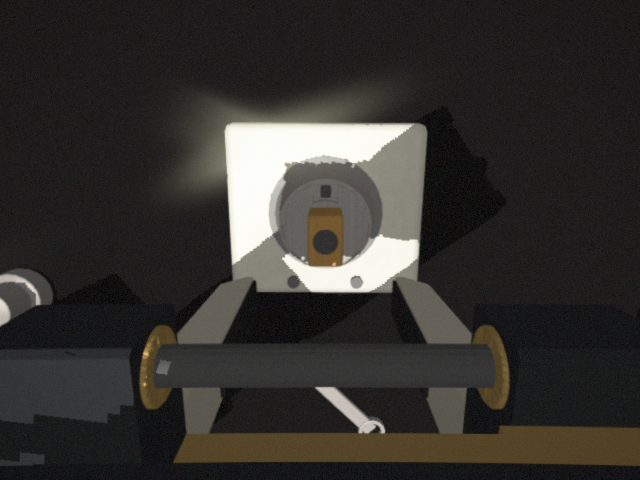

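The scene view shows the carrier standing on the spindle at (147,250) and the other two still in the rack at (355,230) and (455,207). The wrist view shows a dog inside the slot at (325,191) and a clear gripper. Flange top is 8 mm above the face and the carrier sits at 10°.

```bash
python3 -c "
from plant import order; print(order.hand_in())"
```

```text
the job is handed in; nothing more can be done
None
```

The slotted carrier is mounted on the spindle, with its flange flat on the face and its slots over the dogs. The gripper has let go and backed off, the other two carriers are still in the rack, and the job was handed in at about 13 s of the 40 s limit.

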